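Nest three saucepans with their handles fanned

ROBOT

A 6-joint arm with a two-finger parallel gripper is mounted at the origin on the work surface. World frame = base frame: x ahead of the robot, y to its left, z up, the work surface at z = 0. Lengths are in mm, angles in rad, forces in N, time in s.
With the tool pointing down it reaches from about 425 to 950 mm from the base axis. Payload 14.7 kg.
Tool frame: the origin (TCP) lies between the finger pads; the fingertips stand 17 mm ahead of it and the grasp point (between the pads) lies 2 mm behind it; z points along the fingers, y is the line along which they close (so a half turn about z gives the same grasp; the last joint's range is limited). The gripper opens to 85 mm and grips with 20 to 120 N. Pads are 22 mm wide; open, the fingers measure 114 mm over their backs; the gripper's body (76 mm by 85 mm) begins 54 mm behind the grasp point. The pads swing forward as they close: fully open they stand 13 mm farther back than shut.
Start: joints at [1.206, 0.48, 1.596, -0, 1.065, -0.047], TCP at [203.086, 617.453, 248.297] pointing down, gripper open.
Joint ranges: [-2.75, 2.75], [-0.82, 2.05], [0.23, 2.67], [-1.56, 4.7], [0.09, 2.69], [-2.92, 2.92]. Speed limits (rad/s): [1.89, 1.89, 2.39, 3.01, 3.01, 3.01].

INTERFACE

Orientations are given as a unit quaternion [w, x, y, z].
In Python, from cell import env, vision, ticket gives the robot as it stands. The module is installed in compiled form; this text tells all that it offers.
- The arm moves only by the tool move_arm, never from a script. Its argument "plan" is one flat list of numbers, 4 for each row, row after row: the shift along the tool's x, y, z in m, then the turn about the tool's z in rad. In form: [dx, dy, dz, turn, dx, dy, dz, turn, ...]. A call has 1 to 20 rows; each row shifts and turns the commanded pose from where the row before left it, along the tool's axes as they then stand; what a row does not reach is not made up. A row lasts 1/8 s, in which the tool goes at most 62.5 mm and 10.7 degrees, less where a joint would pass 70% of its speed; a pose out of reach is approached as far as the arm can. A call is refused whole if a number of a shift passes 0.0625 or a number of a turn 0.188, either way. A call with a gripper value outside its range is refused whole. "hand" is the closure, from -1 (fully open) to 1 (shut), so that 0 is half open, set as the call begins (left out, the last holds). The fingers move at their own pace and stop on an object; "grip_force" is the grip in N (left out, the last holds). Time passes only in rows, so rows that do not move let the fingers close. It gives the time, the measured TCP pose, the force, the opening and the grip force at its end, in the units of the state.
- env.get_state(): the state, without advancing time (a new reading comes with each control period).
- vision.capture(name): name is "scene" or "top"; returns a dict with "image" (420x560x3 uint8, red, green, blue), "fx", "fy", "cx", "cy" (pixels), "R" (3x3) and "t" (3): a world point X has camera coordinates R X + t. Camera axes: x right, y down, z forward; pixel columns grow to the right and rows downward; lengths in mm; the calibration is good to about 2 mm. A picture is of the moment at which its call begins. There is no depth.
- ticket.sign_off(): hands the job in; it is judged then, once.
Trained networks look in the newest picture that a camera, given by its name, has taken for a name from the list of things; names that differ only in an ending like _2 or _b are one class to them, and where a whole thing is asked for, a point or a joint stands for the part that bears it (a point fixed in the world has none). Each returns a list of dicts, best first, with "confidence" (0 to 1); they miss things now and then, are a little off and sometimes report something else, mostly with a low value. They report only what shows in the picture. A call takes as long as a camera call. They do not tell look-alikes from the thing itself.
- vision.masks_of(thing, camera): "mask" (420x560 bool, what is visible of it) and "extent" ([left, top, right, bottom] in pixels, round what is visible of it).
The state is a dict: "time_s": time; "q": joint angles; "joint_vel": joint speeds; "joint_efforts": joint torques, N m; "tcp_pos": TCP position; "tcp_rot": TCP orientation; "contact_force": force on the tool from outside, world axes, zero at the start; "torque": the same for the moment, N m; "finger_gap": opening from 0.0 (shut) to 1.0 (fully open); "grasp_force": force on a finger pad.
Only numpy, scipy, OpenCV 4.12 (cv2) and the standard library are available. Lean on these libraries where they do the work, as an engineer would, in place of code of your own. Each camera call takes 0.05 s, during which the arm holds its last target. There are 200 camera calls.

TASK

Nest the three saucepans for packing: leave the large one about where it stands, with the medium one inside it and the small one inside the medium one, each sitting level on the floor of the pan below. Fan the handles out of one side of the stack like a hand of cards, in order large, medium, small going round one way (either way), about 45 degrees from each handle to the next, so that each clears the one below. Set the pans down rather than dropping them, and leave the cans and the jar undisturbed.

Things in the scene. Friction and masses are not known exactly. Their poses are not given: they have to be found in the camera images.
- large_pan_mid (a point): The large saucepan: plain aluminium, straight-sided, 130 mm outside diameter, rim 54 mm high, wall 3 mm, floor 4 mm thick, black handle. The point is on the pan's axis, half-way up (27 mm above its underside); its frame: z up along the pan's axis, the handle points along its own -x; mass about 0.55 kg.
- large_pan_grip (a point): Point in the large saucepan's black handle, 107 mm out from the pan's axis and 56 mm above the pan's underside, axes as the pan's. The black grip is a level bar 16 mm wide and 12 mm deep running from 80 to 136 mm out from the axis.
- medium_pan_mid (a point): The medium saucepan: plain aluminium, straight-sided, 108 mm outside diameter, rim 60 mm high, wall 3 mm, floor 4 mm thick, black handle. The point is on the pan's axis, half-way up (30 mm above its underside); its frame: z up along the pan's axis, the handle points along its own -x; mass about 0.24 kg, centre of mass some 10 to 20 mm from the axis towards the handle. Seated in the large pan its point is 7 mm above the large pan's point, with 8 mm of play all round.
- medium_pan_grip (a point): Point in the medium saucepan's black handle, 107 mm out from the pan's axis and 62 mm above the pan's underside, axes as the pan's. The black grip is a level bar 16 mm wide and 12 mm deep running from 84 to 134 mm out from the axis; a thin 13 mm wide strap joins it to the pan. It can be pinched from above, across its width; seated in the large pan the handle passes about 6 mm above the large rim.
- small_pan_mid (a point): The small saucepan: plain aluminium, straight-sided, 86 mm outside diameter, rim 66 mm high, wall 3 mm, floor 4 mm thick, black handle. The point is on the pan's axis, half-way up (33 mm above its underside); its frame: z up along the pan's axis, the handle points along its own -x; mass about 0.18 kg, centre of mass some 10 to 25 mm from the axis towards the handle. Seated in the medium pan its point is 7 mm above the medium pan's point, with 8 mm of play all round.
- small_pan_grip (a point): Point in the small saucepan's black handle, 107 mm out from the pan's axis and 68 mm above the pan's underside, axes as the pan's. The black grip is a level bar 16 mm wide and 12 mm deep running from 84 to 132 mm out from the axis; a thin 13 mm wide strap joins it to the pan. It can be pinched from above, across its width; seated in the medium pan the handle passes about 6 mm above the medium rim.
- tall_can_mid (a point): Bystander: food can, 74 mm diameter, 110 mm high, standing; point at its centre.
- short_can_mid (a point): Bystander: food can, 84 mm diameter, 75 mm high, standing; point at its centre.
- jar_mid (a point): Bystander: glass jar, 70 mm diameter, 100 mm high, standing; point at its centre.
Mind the look-alikes: they are no part of the job. Leave any orange or pink look-alike of the part that bears small_pan_mid alone.

How it is judged (in metres and radians):
At the end, for the whole second after the job is handed in: Medium pan level (4 deg) on the large pan's floor, small pan likewise in the medium; axes within 16 mm; all at rest, large pan upright and within 50 mm of its start. Medium handle 20 to 70 deg round from the large one, small handle 20 to 70 deg further the same way (z of medium_pan_mid in the frame of large_pan_mid between 0.004 and 0.011 m and horizontal distance between medium_pan_mid and large_pan_mid below 0.016 m and angle between each of medium_pan_mid, small_pan_mid's own z axis and vertical below 0.07 rad and angle between the x axis of medium_pan_mid and the x axis of large_pan_mid, either way round between 0.35 and 1.22 rad and x of medium_pan_grip in the frame of large_pan_mid below 0 m and z of small_pan_mid in the frame of medium_pan_mid between 0.004 and 0.011 m and horizontal distance between small_pan_mid and medium_pan_mid below 0.016 m and angle between the x axis of small_pan_mid and the x axis of medium_pan_mid, either way round between 0.35 and 1.22 rad and x of small_pan_grip in the frame of medium_pan_mid below 0 m and ((y of medium_pan_grip in the frame of large_pan_mid below 0 m and y of small_pan_grip in the frame of medium_pan_mid below 0 m) or (y of medium_pan_grip in the frame of large_pan_mid above 0 m and y of small_pan_grip in the frame of medium_pan_mid above 0 m)) and angle between large_pan_mid's own z axis and vertical below 0.05 rad and distance of large_pan_mid from where it was at the start of the episode below 0.05 m and height (world z) of large_pan_mid below 0.035 m and linear speed of each of large_pan, medium_pan, small_pan below 0.02 m/s); the robot touches nothing.
It fails at once if a can or the jar moved by more than 30 mm (distance of any of tall_can_mid, short_can_mid, jar_mid from where it was at the start of the episode above 0.03 m).
It fails at once if the large pan is dropped (falls freely by more than about 25 mm) (linear speed of large_pan above 0.7 m/s and not (contact force between the fingers and large_pan above 0.05 N)).
It fails at once if the medium pan is dropped (falls freely by more than about 25 mm) (linear speed of medium_pan above 0.7 m/s and not (contact force between the fingers and medium_pan above 0.05 N)).
It fails at once if the small pan is dropped (falls freely by more than about 25 mm) (linear speed of small_pan above 0.7 m/s and not (contact force between the fingers and small_pan above 0.05 N)).
It also fails if it takes over 69 s, if anything falls off the work surface, if the arm or the gripper's body presses on something with over 40 N, if the wrist force passes 120 N, or if a joint passes its speed limit or range.

## Working session

There is one attempt and no reset: what is moved stays moved. The work goes in short steps, Python scripts to look and compute and a tool call to move; the robot and the scene stay as the last step left them, time stands still between calls to the robot, and variables do not carry over. Pictures are saved under pics/ and viewed, at most 10 in all, crops included, and the job is handed in when it is done.

Besides the shell and the picture viewer there is one more tool, called after ">>>" as name(argument=value, ...), one argument or row to a line, values as JSON. move_arm: Moves the arm, as the interface text tells. Its arguments: {"type":"object","properties":{"plan":{"type":"array","items":{"type":"number"}},"hand":{"type":"number"},"grip_force":{"type":"number"}},"required":["plan"]}

```bash
mkdir -p pics; cat > h.py <<'E'
import numpy as np, cv2
from cell import env, vision, ticket
def cap(n,f=None):
    c=vision.capture(n)
    if f: cv2.imwrite('pics/'+f,c['image'][:,:,::-1])
    return c
def pix2w(c,u,v,z):
    R=np.array(c['R']);t=np.array(c['t'])
    d=R.T@np.array([(u-c['cx'])/c['fx'],(v-c['cy'])/c['fy'],1.]);o=-R.T@t
    return o+d*(z-o[2])/d[2]
def w2pix(c,X):
    p=np.array(c['R'])@np.array(X,float)+np.array(c['t'])
    return np.array([c['fx']*p[0]/p[2]+c['cx'],c['fy']*p[1]/p[2]+c['cy']])
E
python3 - <<'E'
from h import *
for n in('top','scene'):
    c=cap(n,n+'0.png'); R=np.array(c['R']);print(n,c['fx'],c['cx'],c['cy'],-R.T@np.array(c['t']),R.tolist())
    for th in ['large_pan_mid','medium_pan_mid','small_pan_mid','large_pan_grip','medium_pan_grip','small_pan_grip','tall_can_mid','short_can_mid','jar_mid']:
        for m in vision.masks_of(th,n): print(th,round(m['confidence'],2),m['extent'],int(m['mask'].sum()))
s=env.get_state();print(s)
a=cv2.imread('pics/top0.png')
E
```

```text
top 379.8507043231278 280.48432847017307 207.780657792883 [393.12327701  34.64042404 978.01943131] [[0.010523987397539467, -0.9997391911980499, 0.020268085058164784], [-0.9829560575502395, -0.014063464717806092, -0.18330195821491171], [0.18353919094990764, -0.01799356948466856, -0.9828476976839564]]
large_pan_mid 0.89 [368.8, 202.1, 430.2, 274.3] 2557
large_pan_mid 0.47 [260.6, 179.7, 305.7, 250.9] 1689
medium_pan_mid 0.71 [259.6, 180.0, 304.2, 249.5] 1752
small_pan_mid 0.88 [54.0, 247.9, 138.5, 296.8] 1694
small_pan_mid 0.88 [96.8, 119.9, 141.2, 192.9] 1507
small_pan_mid 0.7 [148.6, 206.6, 189.6, 278.0] 1344
large_pan_grip 0.83 [367.8, 199.4, 427.0, 274.4] 2580
large_pan_grip 0.17 [187.1, 138.1, 218.5, 174.2] 850
medium_pan_grip 0.69 [256.9, 177.0, 303.4, 248.0] 1775
small_pan_grip 0.78 [56.5, 245.7, 136.6, 301.1] 1720
small_pan_grip 0.73 [98.0, 120.5, 137.2, 191.4] 1454
small_pan_grip 0.59 [150.6, 204.9, 189.4, 278.7] 1383
tall_can_mid 0.92 [253.7, 112.8, 283.0, 156.3] 1030
short_can_mid 0.84 [304.8, 119.2, 340.1, 158.7] 1009
jar_mid 0.58 [187.3, 138.8, 215.6, 175.3] 808
scene 489.
[... 930 characters left out ...]
ime_s': 1.0, 'q': array([ 1.20642897e+00,  4.80166496e-01,  1.59626012e+00,  7.03042788e-06,
        1.06510635e+00, -4.65951784e-02]), 'joint_vel': array([-0.00045913, -0.00129332, -0.00157417, -0.0003096 ,  0.00020241,
       -0.00117049]), 'joint_efforts': array([-2.34928550e-03, -9.50483394e+01, -4.30646646e+01, -7.92867741e-05,
        8.51306795e-04,  1.76670560e-04]), 'tcp_pos': array([203.07470282, 617.48226987, 248.33319867]), 'tcp_rot': array([3.07810120e-06, 1.58220108e-01, 9.87403867e-01, 2.98407122e-05]), 'contact_force': array([ 0.08756587, -0.85121903, -0.60747195]), 'torque': array([-0.02150234,  0.024395  ,  0.00470944]), 'grasp_force': 0.0, 'finger_gap': 1.0000796511206724}
```

```bash
python3 - <<'E'
import cv2
a=cv2.imread('pics/top0.png')[95:320,30:450]
cv2.imwrite('pics/top0c.png',cv2.resize(a,(798,428),interpolation=cv2.INTER_CUBIC))
E
```

```text
(no output)
```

View pics/top0c.png

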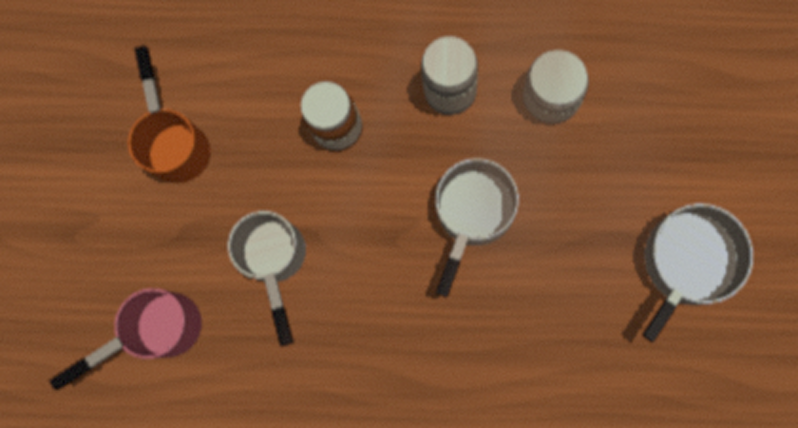

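View pics/scene0.png

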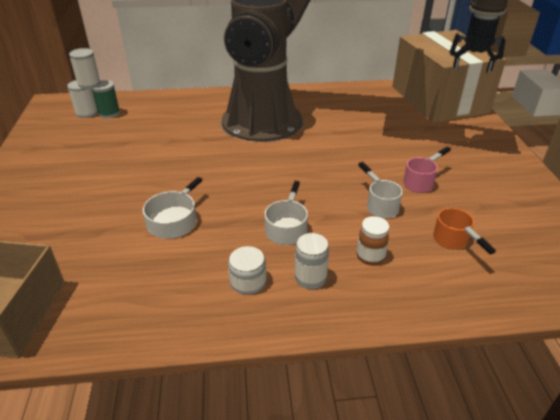

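The top view shows large pan at crop (698,253), medium at (477,200), and the real small one (grey) at (264,246). The orange one at (163,140) and pink one at (155,323) are decoys. The scene view agrees. I'll fit each pan's pose in both cameras from its silhouette.

```bash
cat >> h.py <<'E'
from scipy.optimize import minimize
DIM=dict(large=(65,54,56,80,136),medium=(54,60,62,84,134),small=(43,66,68,84,132)) # r,H,grip z,grip from,to
S=4 # sub-pixel scale
def hull(c,P):
    q=np.array([w2pix(c,p) for p in P])*S
    return cv2.convexHull(q.astype(np.float32)).round().astype(np.int32)
def render(c,name,p,z0=0):
    r,H,gz,a,b=DIM[name];x,y,th=p;A=np.linspace(0,2*np.pi,40)
    u=np.array([np.cos(th),np.sin(th)]);n=np.array([-u[1],u[0]])
    im=np.zeros((420*S,560*S),np.uint8)
    cyl=[(x+r*np.cos(t),y+r*np.sin(t),z0+h) for t in A for h in(0,H)]
    bx=lambda l0,l1,w,zl,zh:[(x+u[0]*l+n[0]*s,y+u[1]*l+n[1]*s,z0+h) for l in(l0,l1) for s in(-w,w) for h in(zl,zh)]
    for P in (cyl,bx(r,a,6.5,gz-4,gz+1),bx(a,b,8,gz-6,gz+6)): cv2.fillConvexPoly(im,hull(c,P),1)
    return im
def seg(c,ext,m=12):
    hsv=cv2.cvtColor(c['image'],cv2.COLOR_RGB2HSV)
    s=((hsv[...,1]<95)|(hsv[...,2]<45)).astype(np.uint8)
    w=np.zeros_like(s);l,t,r,b=[int(v) for v in ext];w[max(t-m,0):b+m,max(l-m,0):r+m]=1
    return cv2.resize(s*w,None,fx=S,fy=S,interpolation=cv2.INTER_NEAREST)
def fit(c,name,sg,p0,z0=0):
    def f(p):
        im=render(c,name,p*[1,1,.01],z0);return -(im&sg).sum()/max((im|sg).sum(),1)
    p0=np.array(p0)*[1,1,100]
    o=minimize(f,p0,method='Nelder-Mead',options=dict(initial_simplex=[p0,p0+[12,0,0],p0+[0,12,0],p0+[0,0,12]],xatol=.2,fatol=1e-4))
    return o.x*[1,1,.01],-o.fun
E
cat > m.py <<'E'
from h import *
E={'top':dict(large=(368,202,430,274),medium=(259,179,304,250),small=(148,206,190,278)),
'scene':dict(large=(142,175,204,238),medium=(263,178,310,246),small=(357,161,401,220))}
c0=cap('top'); cs=cap('scene')
for n,uv,th in(('large',(397,228),2.6),('medium',(281,200.5),2.8),('small',(169,224.5),3.4)):
    p=pix2w(c0,*uv,DIM[n][1]);p0=(p[0],p[1],th)
    for k,c in(('top',c0),('scene',cs)):
        r,i=fit(c,n,seg(c,E[k][n],5),p0);print(n,k,r.round(1),np.degrees(r[2]).round(1),round(i,3))
for n,uv,h in(('tall',(267,127.5),110),('short',(324,136),75),('jar',(202,150),100)): print(n,pix2w(c0,*uv,h).round())
E
python3 m.py
```

```text
large top [ 523.1 -122.2    1.8] 103.1 -0.0
large scene [ 439.1 -122.2    2.6] 151.3 -0.0
medium top [437.5 131.4   2.7] 152.8 -0.0
medium scene [400.6 145.6   2.8] 158.6 -0.0
small top [461.3 370.7   3.1] 178.8 -0.0
small scene [502.6 184.7   4.1] 237.6 -0.0
tall [752.  53. 110.]
short [747. -89.  75.]
jar [696. 209. 100.]h.py:35: RuntimeWarning: overflow encountered in scalar negative
  im=render(c,name,p*[1,1,.01],z0);return -(im&sg).sum()/max((im|sg).sum(),1)
```

```bash
sed -i 's|return -(im&sg).sum()/max((im|sg).sum(),1)|return -float((im\&sg).sum())/max(float((im\|sg).sum()),1)|' h.py; grep -n 'return -' h.py; python3 m.py
```

```text
35:        im=render(c,name,p*[1,1,.01],z0);return -(im&sg).sum()/max((im|sg).sum(),1)
large top [ 523.1 -122.2    1.8] 103.1 -0.0
large scene [ 439.1 -122.2    2.6] 151.3 -0.0
medium top [437.5 131.4   2.7] 152.8 -0.0
medium scene [400.6 145.6   2.8] 158.6 -0.0
small top [461.3 370.7   3.1] 178.8 -0.0
small scene [502.6 184.7   4.1] 237.6 -0.0
tall [752.  53. 110.]
short [747. -89.  75.]
jar [696. 209. 100.]sed: -e expression #1, char 46: unknown option to 's'
h.py:35: RuntimeWarning: overflow encountered in scalar negative
  im=render(c,name,p*[1,1,.01],z0);return -(im&sg).sum()/max((im|sg).sum(),1)
```

```bash
sed -i '35s#return.*#return -cv2.countNonZero(im\&sg)/max(cv2.countNonZero(im|sg),1)#' h.py; python3 m.py
```

```text
large top [ 520.5 -279.8    2.5] 144.7 0.959
large scene [ 524.2 -274.6    2.5] 146.0 0.942
medium top [587.1  16.8   2.8] 160.3 0.954
medium scene [591.1  20.4   2.8] 159.8 0.825
small top [521.7 290.7   3.5] 198.3 0.928
small scene [528.  292.8   3.4] 196.2 0.814
tall [752.  53. 110.]
short [747. -89.  75.]
jar [696. 209. 100.]
```

>>> move_arm(
  plan=[-0.0349,-0.0343,0.0083,0.031,-0.0349,-0.0343,0.0083,0,-0.0349,-0.0343,0.0083,0,-0.0349,-0.0343,0.0083,0,-0.0349,-0.0343,0.0083,0,-0.0349,-0.0343,0.0083,0,-0.0349,-0.0343,0.0083,0,-0.0349,-0.0343,0.0083,0,-0.0349,-0.0343,0.0083,0,-0.0349,-0.0343,0.0083,0,-0.0349,-0.0343,0.0083,0,-0.0349,-0.0343,0.0083,0,-0.0349,-0.0343,0.0083,0,0,0,0,0,0,0,0,0],
  hand=-1,
  grip_force=100,
)

```text
time_s: 3.18
tcp_pos: [478.2, 44.0, 140.4]
tcp_rot: [-0.0, 0.174, 0.985, 0.0]
contact_force: [-0.5, 1.0, -0.4]
finger_gap: 1.003
grasp_force: 0.0
```

```bash
cat > go.py <<'E'
import sys
from h import *
def rel(x,y,z,yaw):
    s=env.get_state();w,a,b,d=s['tcp_rot'];ph=2*np.arctan2(b,a)
    ex=np.array([np.cos(ph),np.sin(ph)]);ey=np.array([np.sin(ph),-np.cos(ph)])
    D=np.array([x,y])-s['tcp_pos'][:2]
    cur=np.degrees(ph)-90
    print('tool x y z %.4f %.4f %.4f turn %.3f (yaw %.1f) t=%.2f q6 %.2f gap %.3f'%(D@ex/1e3,D@ey/1e3,(s['tcp_pos'][2]-z)/1e3,np.radians((cur-yaw+180)%360-180),cur,s['time_s'],s['q'][5],s['finger_gap']))
if __name__=='__main__': rel(*map(float,sys.argv[1:5]))
E
python3 go.py 494.5 52.4 60 70; python3 - <<'E'
from h import *
c=cap('top','t1.png')
r,i=fit(c,'medium',seg(c,(259,179,304,250),5),(587,17,2.79));print(r,i)
a=c['image'][150:290,210:350,::-1];cv2.imwrite('pics/t1.png',cv2.resize(a,None,fx=4,fy=4))
E
```

```text
tool x y z -0.0124 0.0134 0.0804 turn -0.001 (yaw 70.0) t=3.17 q6 -1.19 gap 1.003
[553.43096691  32.54814175   2.84902099] 0.501240946158132
```

View pics/t1.png

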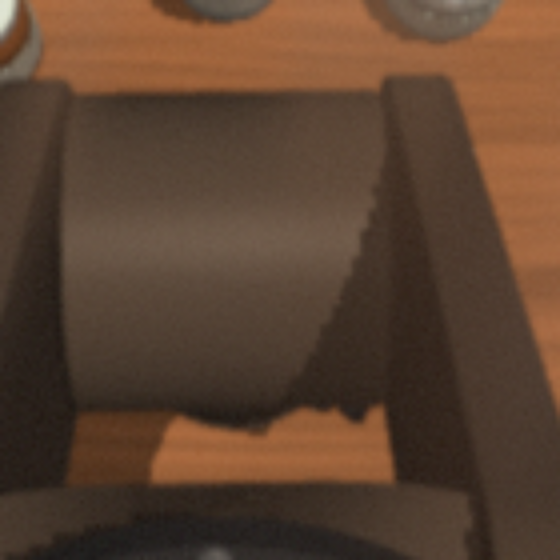

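The arm fills the top view here and hides the pan, so the earlier measurement stands. Descending and gripping.

>>> move_arm(
  plan=[-0.006,0.007,0.0,0,-0.006,0.0065,0.01,0,0,0,0.02,0,0,0,0.02,0,0,0,0.02,0,0,0,0.01,0,0,0,0,0,0,0,0,0],
)

```text
time_s: 4.22
tcp_pos: [494.7, 52.8, 60.8]
tcp_rot: [0.0, 0.173, 0.985, 0.0]
contact_force: [0.4, 0.3, -0.0]
finger_gap: 1.002
grasp_force: 0.0
```

>>> move_arm(
  plan=[0,0,0,0,0,0,0,0,0,0,0,0,0,0,0,0,0,0,0,0,0,0,0,0,0,0,0,0],
  hand=1,
  grip_force=100,
)

```text
time_s: 5.1
tcp_pos: [494.2, 52.6, 60.6]
tcp_rot: [-0.0, 0.174, 0.985, 0.0]
contact_force: [-2.4, 0.2, 5.8]
finger_gap: 0.163
grasp_force: 97.6
```

>>> move_arm(
  plan=[0,0,-0.005,0,0,0,-0.01,0,0,0,-0.015,0,0,0,-0.02,0,0,0,-0.02,0,0,0,-0.02,0,0,0,0,0,0,0,0,0],
)

```text
time_s: 6.1
tcp_pos: [494.1, 52.6, 150.3]
tcp_rot: [0.0, 0.174, 0.985, 0.0]
contact_force: [-0.2, -0.5, -1.2]
finger_gap: 0.163
grasp_force: 97.5
```

```bash
python3 - <<'E'
from h import *
c=cap('scene','s1.png')
a=c['image'][100:280,200:400,::-1];cv2.imwrite('pics/s1.png',cv2.resize(a,None,fx=3,fy=3))
print(env.get_state()['torque'])
E
```

```text
[0.10581971 0.11858659 0.0228534 ]
```

View pics/s1.png

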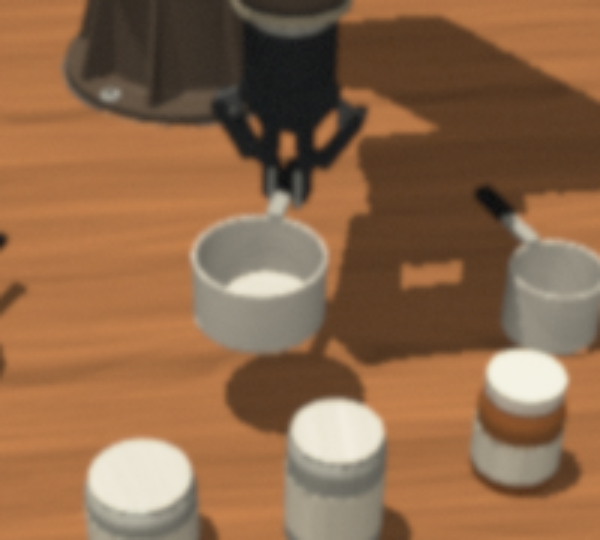

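Pan lifted level, gripped on the black bar. Turning and carrying it above the large pan.

>>> move_arm(
  plan=[0,0,0,-0.06,0,0,0,-0.09,0,0,0,-0.112,0,0,0,-0.112,0,0,0,-0.09,0,0,0,-0.06,0.0055,-0.014,0,0,0.0109,-0.0275,0,0,0.0109,-0.0275,0,0,0.0109,-0.0275,0,0,0.0109,-0.0275,0,0,0.0109,-0.0275,0,0,0.0109,-0.0275,0,0,0.0109,-0.0275,0,0,0.0109,-0.0275,0,0,0.0109,-0.0275,0,0,0.0109,-0.0275,0,0,0.0109,-0.0275,0,0,0.0055,-0.014,0,0,0,0,0,0],
)

```text
time_s: 8.65
tcp_pos: [422.4, -296.4, 150.1]
tcp_rot: [-0.0, -0.086, 0.996, 0.0]
contact_force: [0.6, -0.1, -2.5]
finger_gap: 0.17
grasp_force: 97.7
```

```bash
python3 go.py 423 -295.4 150 100; cat >> h.py <<'E'
def fitc(c,r,sg,p0,z0,z1,free_z=False):
    A=np.linspace(0,2*np.pi,40)
    def f(p):
        im=np.zeros((420*S,560*S),np.uint8)
        cv2.fillConvexPoly(im,hull(c,[(p[0]+r*np.cos(t),p[1]+r*np.sin(t),h) for t in A for h in(z0,z1)]),1)
        return -cv2.countNonZero(im&sg)/max(cv2.countNonZero(im|sg),1)
    p0=np.array(p0,float)
    o=minimize(f,p0,method='Nelder-Mead',options=dict(initial_simplex=[p0,p0+[12,0],p0+[0,12]],xatol=.2,fatol=1e-4))
    return o.x,-o.fun
E
python3 - <<'E'
from h import *
for k in('scene','top'):
    c=cap(k,k+'2.png')
    for th in('medium_pan_mid','large_pan_mid'):
        for m in vision.masks_of(th,k): print(k,th,round(m['confidence'],2),m['extent'],int(m['mask'].sum()))
    u=w2pix(c,(521,-278,90));u=[int(v) for v in u];print(u)
    a=c['image'][max(u[1]-90,0):u[1]+90,max(u[0]-100,0):u[0]+100,::-1];cv2.imwrite('pics/%s2.png'%k,a)
a=[cv2.imread('pics/%s2.png'%k) for k in('scene','top')]
cv2.imwrite('pics/b2.png',cv2.resize(np.hstack(a),(800,360)))
E
```

```text
tool x y z -0.0007 0.0009 0.0001 turn -0.002 (yaw 99.9) t=8.65 q6 -2.41 gap 0.170
scene medium_pan_mid 0.78 [139.7, 143.2, 186.9, 210.1] 1756
scene large_pan_mid 0.82 [139.3, 176.6, 201.5, 240.3] 1740
[165, 194]
top medium_pan_mid 0.68 [386.3, 201.1, 439.0, 260.1] 2212
top large_pan_mid 0.81 [370.2, 201.5, 417.5, 274.2] 1037
[405, 225]
```

View pics/b2.png

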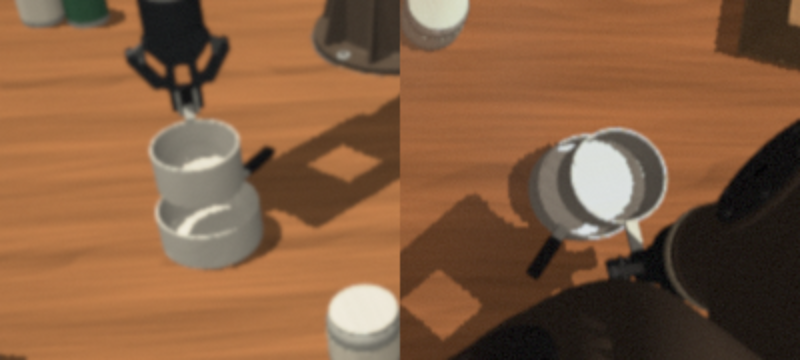

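```bash
cat > mm.py <<'E'
import sys
from h import *
name=sys.argv[1]; x,y,z0=map(float,sys.argv[2:5])
r,H=DIM[name][:2]; k9=cv2.getStructuringElement(cv2.MORPH_ELLIPSE,(15,15))
for k in('scene','top'):
    c=cap(k)
    ms=vision.masks_of(name+'_pan_mid',k)
    if not ms: print(k,'none'); continue
    u=w2pix(c,(x,y,z0+H/2)); m=min(ms,key=lambda m:np.hypot(*(np.argwhere(m['mask']).mean(0)[::-1]-u)))['mask'].astype(np.uint8)
    m=cv2.morphologyEx(m,cv2.MORPH_OPEN,k9)
    p,i=fitc(c,r,cv2.resize(m,None,fx=S,fy=S,interpolation=cv2.INTER_NEAREST),(x,y),z0,z0+H)
    print(k,p.round(1),round(i,3))
E
python3 mm.py medium 521 -278 90
```

```text
scene [ 525.5 -276.1] 0.932
top [ 519.  -278.9] 0.968
```

>>> move_arm(
  plan=[0,0,0.006,0,0,0,0.012,0,0,0,0.012,0,0,0,0.01,0,0,0,0.01,0,0,0,0.01,0,0,0,0.008,0,0,0,0.006,0,0,0,0.004,0,0,0,0.003,0,0,0,0.001,0,0,0,0.001,0,0,0,0,0],
)

```text
time_s: 10.78
tcp_pos: [423.1, -295.7, 67.5]
tcp_rot: [0.0, -0.087, 0.996, -0.0]
contact_force: [1.0, 0.0, -1.3]
finger_gap: 0.165
grasp_force: 97.7
```

>>> move_arm(
  plan=[0,0,0.001,0,0,0,0.001,0,0,0,0.001,0,0,0,0,0],
)

```text
time_s: 11.28
tcp_pos: [422.8, -295.7, 64.6]
tcp_rot: [-0.0, -0.087, 0.996, -0.0]
contact_force: [-4.1, -0.6, 8.6]
finger_gap: 0.168
grasp_force: 99.0
```

>>> move_arm(
  plan=[0,0,0,0,0,0,0,0,0,0,0,0,0,0,-0.005,0,0,0,-0.015,0,0,0,-0.025,0,0,0,-0.04,0,0,0,-0.04,0,0,0,0,0.1,0,0,0,0.17,0,0,0,0.18,0,0,0,0.18,0,0,0,0.18,0,0,0,0.18,0,0,0,0.18,0,0,0,0.18,0,0,0,0.18,0,0,0,0.18,0,0,0,0.18,0,0,0,0.18],
  hand=-0.3,
)

```text
time_s: 13.78
tcp_pos: [423.1, -295.7, 190.5]
tcp_rot: [0.0, 0.814, 0.581, 0.0]
contact_force: [-0.2, 0.8, 0.7]
finger_gap: 0.65
grasp_force: 0.0
```

>>> move_arm(
  plan=[0,0,0,0.18,0,0,0,0.18,0,0,0,0.18,0,0,0,0.18,0,0,0,0.18,0,0,0,0.04,0,0,0,0],
)

```text
time_s: 14.65
tcp_pos: [423.1, -295.7, 190.3]
tcp_rot: [0.0, 0.988, 0.153, 0.0]
contact_force: [0.0, -0.3, -0.3]
finger_gap: 0.649
grasp_force: 0.0
```

```bash
python3 go.py 510 0 150 -72.5;python3 go.py 428.1 261.4 150 -72.5; python3 mm.py medium 521 -278 4; python3 - <<'E'
from h import *
c=cap('scene','s3.png');cv2.imwrite('pics/s3.png',cv2.resize(c['image'][130:270,90:280,::-1],None,fx=4,fy=4))
E
```

```text
tool x y z 0.1722 -0.2556 0.0403 turn 0.002 (yaw -72.4) t=14.65 q6 0.59 gap 0.649
tool x y z 0.1732 -0.5295 0.0403 turn 0.002 (yaw -72.4) t=14.65 q6 0.59 gap 0.649
scene [ 486.  -282.7] 0.692
top [ 519.5 -280.6] 0.929
```

View pics/s3.png

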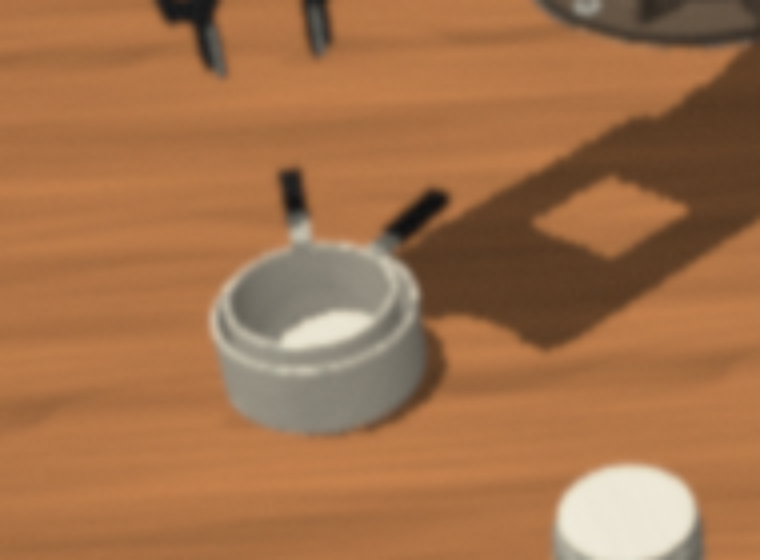

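>>> move_arm(
  plan=[0.0246,-0.0365,0,0,0.0246,-0.0365,0,0,0.0246,-0.0365,0,0,0.0246,-0.0365,0,0,0.0246,-0.0365,0,0,0.0246,-0.0365,0,0,0.0246,-0.0365,0,0,0,-0.0391,0,0,0,-0.0391,0.0067,0,0,-0.0391,0.0067,0,0,-0.0391,0.0067,0,0,-0.0391,0.0067,0,0,-0.0391,0.0067,0,0,-0.0391,0.0067,0,0,0,0,0],
  hand=-0.6,
)

```text
time_s: 16.77
tcp_pos: [426.4, 262.7, 148.8]
tcp_rot: [0.0, 0.988, 0.154, -0.0]
contact_force: [-0.1, -0.3, 0.3]
finger_gap: 0.801
grasp_force: 0.0
```

```bash
python3 go.py 428.1 261.4 67 -72.5
```

```text
tool x y z 0.0012 0.0017 0.0818 turn 0.005 (yaw -72.2) t=16.77 q6 1.75 gap 0.801
```

>>> move_arm(
  plan=[0.001,0.0015,0.012,0.005,0,0,0.02,0,0,0,0.02,0,0,0,0.02,0,0,0,0.01,0,0,0,0,0,0,0,0,0],
)

```text
time_s: 17.65
tcp_pos: [429.2, 259.6, 67.6]
tcp_rot: [-0.0, 0.989, 0.15, 0.0]
contact_force: [0.0, -0.7, 0.7]
finger_gap: 0.8
grasp_force: 0.0
```

>>> move_arm(
  plan=[0,0,0,0,0,0,0,0,0,0,0,0,0,0,0,0,0,0,0,0,0,0,0,0,0,0,0,0],
  hand=1,
  grip_force=100,
)

```text
time_s: 18.52
tcp_pos: [428.7, 259.7, 67.3]
tcp_rot: [-0.0, 0.989, 0.15, -0.0]
contact_force: [-2.5, 1.0, 5.8]
finger_gap: 0.164
grasp_force: 97.7
```

>>> move_arm(
  plan=[0,0,-0.005,0,0,0,-0.01,0,0,0,-0.02,0,0,0,-0.02,0,0,0,-0.025,0,0,0,-0.02,0,0,0,-0.01,0,0,0,0,0,0,0,0,0],
)

```text
time_s: 19.65
tcp_pos: [428.4, 259.5, 176.6]
tcp_rot: [0.0, 0.989, 0.15, -0.0]
contact_force: [-0.2, 0.7, -2.0]
finger_gap: 0.165
grasp_force: 97.4
```

```bash
python3 - <<'E'
from h import *
c=cap('scene','s4.png');cv2.imwrite('pics/s4.png',cv2.resize(c['image'][60:260,300:500,::-1],None,fx=3,fy=3))
print(env.get_state()['torque'])
E
python3 mm.py small 525 292 110;python3 mm.py medium 522 -278 4
```

```text
[-0.02295215  0.15930326 -0.03076379]
scene [528.3 289.9] 0.928
top [524.3 282.7] 0.682
scene [ 481.9 -284.1] 0.671
top [ 519. -280.] 0.937
```

View pics/s4.png

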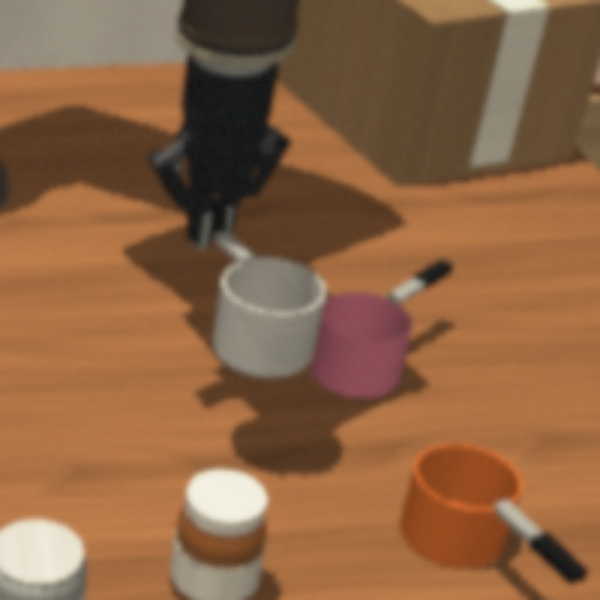

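>>> move_arm(
  plan=[0,0,0,-0.05,0,0,0,-0.08,0,0,0,-0.1,0,0,0,-0.1,0,0,0,-0.1,0,0,0,-0.1,0,0,0,-0.08,0,0,0,-0.05,0,0,0,0],
)

```text
time_s: 21.22
tcp_pos: [428.8, 259.7, 177.2]
tcp_rot: [0.0, 0.887, 0.462, -0.0]
contact_force: [0.6, -0.2, -2.5]
finger_gap: 0.166
grasp_force: 97.5
```

>>> move_arm(
  plan=[-0.0128,0.0101,0,0,-0.0256,0.0203,0,0,-0.0256,0.0203,0,0,-0.0256,0.0203,0,0,-0.0256,0.0203,0,0,-0.0256,0.0203,0,0,-0.0256,0.0203,0,0,-0.0256,0.0203,0,0,-0.0256,0.0203,0,0,-0.0256,0.0203,0,0,-0.0256,0.0203,0,0,-0.0256,0.0203,0,0,-0.0256,0.0203,0,0,-0.0256,0.0203,0,0,-0.0256,0.0203,0,0,-0.0256,0.0203,0,0,-0.0256,0.0203,0,0,-0.0256,0.0203,0,0,-0.0256,0.0203,0,0,-0.0128,0.0101,0,0],
)

```text
time_s: 23.72
tcp_pos: [466.1, -361.7, 177.1]
tcp_rot: [0.0, 0.887, 0.462, -0.0]
contact_force: [0.3, -0.7, -2.0]
finger_gap: 0.159
grasp_force: 97.6
```

```bash
python3 go.py 464.1 -360.4 177 -35;  python3 mm.py small 521 -278 109; python3 mm.py medium 522 -278 4; python3 - <<'E'
from h import *
a=[]
for k in('scene','top'):
    c=cap(k);u=[int(v) for v in w2pix(c,(521,-278,90))]
    a.append(cv2.resize(c['image'][u[1]-75:u[1]+75,u[0]-75:u[0]+75,::-1],(400,400)))
cv2.imwrite('pics/b5.png',np.hstack(a))
E
```

```text
tool x y z -0.0000 -0.0024 0.0001 turn -0.000 (yaw -35.0) t=23.73 q6 -0.10 gap 0.159
scene [ 527.1 -277.8] 0.921
top [ 521.4 -280.9] 0.957
scene [ 479.7 -285. ] 0.541
top [ 510.3 -231.6] 0.276
```

View pics/b5.png

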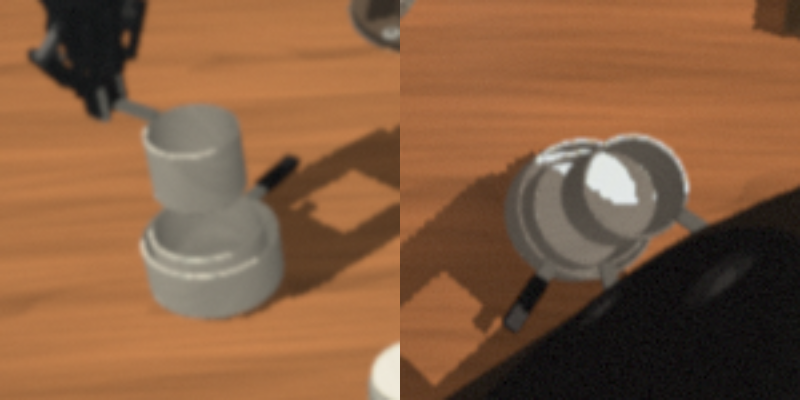

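>>> move_arm(
  plan=[0,-0.002,0.006,0,0,0,0.012,0,0,0,0.012,0,0,0,0.012,0,0,0,0.011,0,0,0,0.01,0,0,0,0.01,0,0,0,0.01,0,0,0,0.006,0,0,0,0.004,0,0,0,0.003,0,0,0,0.002,0,0,0,0,0],
)

```text
time_s: 25.85
tcp_pos: [465.2, -358.7, 79.2]
tcp_rot: [0.0, 0.887, 0.463, 0.0]
contact_force: [0.7, 0.9, -1.6]
finger_gap: 0.165
grasp_force: 97.6
```

>>> move_arm(
  plan=[0,0,0.001,0,0,0,0.001,0,0,0,0,0],
)

```text
time_s: 26.22
tcp_pos: [465.1, -358.7, 77.2]
tcp_rot: [-0.0, 0.887, 0.463, -0.0]
contact_force: [-0.2, -0.3, -2.9]
finger_gap: 0.162
grasp_force: 97.6
```

>>> move_arm(
  plan=[0,0,0.001,0,0,0,0.001,0,0,0,0,0],
)

```text
time_s: 26.6
tcp_pos: [465.2, -359.0, 75.5]
tcp_rot: [0.0, 0.887, 0.463, 0.0]
contact_force: [-3.3, -1.9, 5.0]
finger_gap: 0.163
grasp_force: 98.7
```

>>> move_arm(
  plan=[0,0,0,0,0,0,0,0,0,0,0,0,0,0,-0.005,0,0,0,-0.015,0,0,0,-0.025,0,0,0,-0.04,0,0,0,-0.04,0,-0.05,0,0,0,-0.05,0,0,0,-0.05,0,0,0,-0.05,0,0,0,0,0,0,0],
  hand=-0.3,
)

```text
time_s: 28.22
tcp_pos: [348.8, -525.5, 201.4]
tcp_rot: [0.001, 0.887, 0.461, -0.0]
contact_force: [0.1, 0.1, -0.4]
finger_gap: 0.652
grasp_force: 0.0
```

```bash
python3 - <<'E'
from h import *
a=[]
for k in('scene','top'):
    c=cap(k);u=[int(v) for v in w2pix(c,(510,-290,50))]
    a.append(cv2.resize(c['image'][u[1]-60:u[1]+60,u[0]-60:u[0]+60,::-1],(400,400),interpolation=cv2.INTER_CUBIC))
    if k=='top':
        for n,p in(('tall_can_mid',(752,53,110)),('short_can_mid',(747,-89,75)),('jar_mid',(696,209,100))): print(n,[np.round(m['extent']) for m in vision.masks_of(n,k)[:1]])
        for n,p in(('small',(521,-279,2.53+np.pi/2)),('large',(521,-279,2.53))):
            print(n,[(round(m['confidence'],2),m['extent']) for m in vision.masks_of(n+'_pan_mid',k)])
cv2.imwrite('pics/b6.png',np.hstack(a));print(env.get_state()['time_s'])
E
```

```text
tall_can_mid [array([253., 112., 283., 156.])]
short_can_mid [array([304., 119., 343., 160.])]
jar_mid [array([188., 140., 219., 175.])]
small [(0.73, [380.6, 208.4, 451.9, 262.2]), (0.7, [54.3, 247.1, 134.9, 298.0]), (0.61, [95.8, 120.2, 143.7, 189.8])]
large [(0.75, [367.3, 202.4, 426.2, 276.1])]
28.575
```

View pics/b6.png

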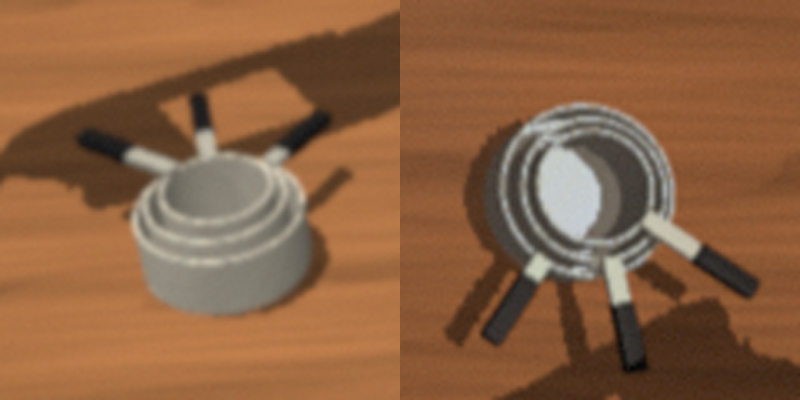

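The three pans sit nested and level, with their handles fanned at about 45° steps (right crop: large at (515,300), medium (628,325), small (725,270)). The cans and jar are where they were, and the gripper is clear.

```bash
python3 -c "
from cell import ticket
print(ticket.sign_off())"
```

```text
the job is handed in; nothing more can be done
None
```

The job is handed in: the three pans are nested and look level, handles fanned about 45° apart in order large, medium, small, and the cans and jar look unmoved; sign-off gave no verdict.

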